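# Line up the red-capped stock by height

## Task

Stand the four loose white containers with red caps (three bottles and a little pot, on the worktop behind the step) upright on the row of round blue pads on the white step, one centred on each pad, in order of height: the tallest on the pad next to the yellow-capped pot, then step by step down to the shortest next to the black stopper. Do not tip any container over, and leave the yellow-capped pot and the stopper where they are.

Things in the scene. Friction and masses are not known exactly. Their poses are not given: they have to be found in the camera images.
- large_bottle_center (a point): centre (half-way up, on the axis) of the largest white bottle with a red screw cap and a printed red band: 125 mm tall, round body 61 mm in diameter, straight-sided from the foot to 75 mm up, above that tapering shoulders narrowing to a little less than the cap just beneath it; red cap 37 mm in diameter, the top 17 mm of the height. The cap is fixed to the bottle and the bottle may be lifted by cap or body. z is up; it starts standing on the worktop (z = 0)
- middle_bottle_center (a point): centre (half-way up, on the axis) of the middle-sized white bottle with a red screw cap and a printed red band: 105 mm tall, round body 53 mm in diameter, straight-sided from the foot to 63 mm up, above that tapering shoulders narrowing to a little less than the cap just beneath it; red cap 32 mm in diameter, the top 15 mm of the height. The cap is fixed to the bottle and the bottle may be lifted by cap or body. z is up; it starts standing on the worktop (z = 0)
- small_bottle_center (a point): centre (half-way up, on the axis) of the smallest white bottle with a red screw cap and a printed red band: 88 mm tall, round body 47 mm in diameter, straight-sided from the foot to 53 mm up, above that tapering shoulders narrowing to a little less than the cap just beneath it; red cap 29 mm in diameter, the top 12 mm of the height. The cap is fixed to the bottle and the bottle may be lifted by cap or body. z is up; it starts standing on the worktop (z = 0)
- pot_center (a point): centre (half-way up, on the axis) of the little white sample pot with a red screw cap: 46 mm tall, body 26 mm in diameter, cap 29 mm in diameter, the top 12 mm of the height, fixed to the pot. z is up; it starts standing on the worktop (z = 0)
- mark_1: pad 1 of the four identical round blue pads with a thin white ring, 66 mm in diameter, 2 mm thick, fixed in a straight row 78 mm apart on a low white step (80 x 306 mm, 28 mm high); counted along the row from the step's +y end. Origin at the centre of its underside, 28 mm above the worktop, so its top is 30 mm above the worktop. Its y axis runs along the row towards pad 1, x across the row, z up
- mark_2: pad 2 of the four identical round blue pads with a thin white ring, 66 mm in diameter, 2 mm thick, fixed in a straight row 78 mm apart on a low white step (80 x 306 mm, 28 mm high); counted along the row from the step's +y end. Origin at the centre of its underside, 28 mm above the worktop, so its top is 30 mm above the worktop. Its y axis runs along the row towards pad 1, x across the row, z up
- mark_3: pad 3 of the four identical round blue pads with a thin white ring, 66 mm in diameter, 2 mm thick, fixed in a straight row 78 mm apart on a low white step (80 x 306 mm, 28 mm high); counted along the row from the step's +y end. Origin at the centre of its underside, 28 mm above the worktop, so its top is 30 mm above the worktop. Its y axis runs along the row towards pad 1, x across the row, z up
- mark_4: pad 4 of the four identical round blue pads with a thin white ring, 66 mm in diameter, 2 mm thick, fixed in a straight row 78 mm apart on a low white step (80 x 306 mm, 28 mm high); counted along the row from the step's +y end. Origin at the centre of its underside, 28 mm above the worktop, so its top is 30 mm above the worktop. Its y axis runs along the row towards pad 1, x across the row, z up
- yellow_pot: small white sample pot with a yellow cap: 29 mm in diameter, 46 mm high, standing on the worktop just beyond one end of the step, in line with the row (either end; the black stopper is at the other end), 63 mm from the centre of the end pad. It shows that end of the row; loose, not to be moved. Origin at the centre of its underside
- black_stopper: small black rubber stopper: 29 mm in diameter, 30 mm high, standing on the worktop just beyond one end of the step, in line with the row (either end; the yellow-capped pot is at the other end), 63 mm from the centre of the end pad. It shows that end of the row; loose, not to be moved. Origin at the centre of its underside
There are look-alikes about, which are no part of the job. What is shaped like the part that bears small_bottle_center but green is not meant.

How it is judged:
At the end, for the whole second after the job is handed in: Each of the four containers stands upright (within 0.1 rad) and at rest on its own pad, its axis within 12 mm of the pad's centre: in order along the row from the yellow-capped pot's end, the 125 mm bottle, the 105 mm bottle, the 88 mm bottle, the 46 mm pot (((horizontal distance between yellow_pot and mark_1 below 0.11 m and horizontal distance between large_bottle_center and mark_1 below 0.012 m and height (world z) of large_bottle_center between 0.0875 and 0.0975 m and angle between each of large_bottle_center, middle_bottle_center, small_bottle_center, pot_center's own z axis and vertical below 0.1 rad and horizontal distance between middle_bottle_center and mark_2 below 0.012 m and height (world z) of middle_bottle_center between 0.0775 and 0.0875 m and horizontal distance between small_bottle_center and mark_3 below 0.012 m and height (world z) of small_bottle_center between 0.069 and 0.079 m and horizontal distance between pot_center and mark_4 below 0.012 m and height (world z) of pot_center between 0.048 and 0.058 m) or (horizontal distance between yellow_pot and mark_4 below 0.11 m and horizontal distance between large_bottle_center and mark_4 below 0.012 m and height (world z) of large_bottle_center between 0.0875 and 0.0975 m and angle between each of large_bottle_center, middle_bottle_center, small_bottle_center, pot_center's own z axis and vertical below 0.1 rad and horizontal distance between middle_bottle_center and mark_3 below 0.012 m and height (world z) of middle_bottle_center between 0.0775 and 0.0875 m and horizontal distance between small_bottle_center and mark_2 below 0.012 m and height (world z) of small_bottle_center between 0.069 and 0.079 m and horizontal distance between pot_center and mark_1 below 0.012 m and height (world z) of pot_center between 0.048 and 0.058 m)) and linear speed of each of large_bottle, middle_bottle, small_bottle, pot below 0.02 m/s); the robot touches nothing.
It fails at once if a container is tipped over (leans more than 0.7 rad) (angle between any of large_bottle_center, middle_bottle_center, small_bottle_center, pot_center's own z axis and vertical above 0.7 rad).
It fails at once if the yellow-capped pot or the black stopper is shifted by more than 15 mm (distance of any of yellow_pot, black_stopper from where it was at the start of the episode above 0.015 m).
It also fails if it takes over 112 s, if anything falls off the work surface, if the arm or the gripper's body presses on something with over 40 N, if the wrist force passes 120 N, or if a joint passes its speed limit or range.

## Robot

A 7-joint arm with a two-finger parallel gripper is mounted at the origin on a cart in front of the work surface, level with it; the furniture and walls round the work are solid. World frame = base frame: x ahead of the robot, y to its left, z up, the work surface at z = 0. Lengths are in m, angles in rad, forces in N, time in s.
With the tool pointing down it reaches from about 0.35 to 0.9 m from the base axis. Payload 8.1 kg.
Tool frame: the origin (TCP) lies at the very end of the fingers, on their centre line; the grasp point (between the pads) lies 19 mm behind it (arm.tcp_to_grasp is the z of the grasp point in the tool frame, in m); z points along the fingers, y is the line along which they close (so a half turn about z gives the same grasp; the last joint's range is limited). The gripper opens to 92 mm and grips with 3 to 60 N. Pads are 19 mm wide; open, the fingers measure 130 mm over their backs; the gripper's body (75 mm by 190 mm) begins 47 mm behind the grasp point.
Start: joints at [1.221, 0.434, 0.025, 1.573, -0.012, 1.134, -0.075], TCP at [0.153, -0.606, 0.227] pointing down, gripper open.
Joint ranges: [-2.62, 2.62], [-0.44, 2.09], [-1.27, 1.32], [0.08, 2.57], [-1.32, 4.46], [0.12, 2], [-2.74, 2.74]. Speed limits (rad/s): [2.22, 2.22, 3.01, 3.01, 3.14, 3.14, 3.14].

## Interface

Orientations are given as a rotation vector (axis times angle).
In Python, from cell import readout, vision, sign_off, arm gives the robot as it stands. The module is installed in compiled form; this text tells all that it offers.
- The arm moves only by the shell command python3 -m creep 'ROWS' [FORCE]. ROWS is JSON, a list of rows, each a list of 5 numbers: the shift along the tool's x, y, z in units of 4 cm (1.0 is 4 cm), then the turn about the tool's z in units of 4 degrees (1.0 is 4 degrees), then the opening, from 0 (shut) to 1 (fully open). A call has 1 to 12 rows; each row shifts and turns the commanded pose from where the row before left it, along the tool's axes as they then stand; what a row does not reach is not made up. A row lasts 1/8 s, in which the tool goes at most 62.5 mm and 10.7 degrees, less where a joint would pass 70% of its speed; a pose out of reach is approached as far as the arm can. A call with a number of a shift or a turn outside -1 to 1 is refused whole. A call with a gripper value outside its range is refused whole. The fingers move at their own pace and stop on an object; FORCE is the grip in N (left out, the last holds). Time passes only in rows, so rows that do not move let the fingers close. It gives the time, the measured TCP pose, the force, the opening and the grip force at its end, in the units of the state.
- readout.observe(): the state, without advancing time (a new reading comes with each control period).
- vision.get_image(name): name is "scene" or "top" or "wrist"; returns a dict with "pixels" (400x640x3 uint8, blue, green, red), "z_map" (400x640 float32, m along the optical axis (not along the pixel's ray), 0 where there is no reading), "camera_matrix" (3x3 intrinsics, pixels), "position" and "rotation" of the camera in the world. Camera axes: x right, y up, looking along -z (the intrinsics and any distortion apply to the point x, -y, -z); pixel columns grow to the right and rows downward; lengths in m; the calibration is good to about 2 mm. A picture is of the moment at which its call begins.
- sign_off(): hands the job in; it is judged then, once.
The state is a dict: "clock": time; "joints": joint angles; "dq": joint speeds; "joint_efforts": joint torques, N m; "position": TCP position; "ee_rot": TCP orientation; "force": force on the tool from outside, world axes, zero at the start; "ft_torque": the same for the moment, N m; "width": opening from 0.0 (shut) to 1.0 (fully open); "gripper_force": force on a finger pad.
Only numpy, scipy, OpenCV 4.12 (cv2) and the standard library are available. Lean on these libraries where they do the work, as an engineer would, in place of code of your own. Each camera call takes 0.05 s, during which the arm holds its last target. There are 200 camera calls.

## Working session

There is one attempt and no reset: what is moved stays moved. The work goes in short steps, Python scripts to look and compute and a shell command to move; the robot and the scene stay as the last step left them, time stands still between calls to the robot, and variables do not carry over. Pictures are saved under pics/ and viewed, at most 14 in all, crops included, and the job is handed in when it is done.

```bash
mkdir -p pics
cat > h.py <<'E'
import numpy as np, cv2
from scipy.spatial.transform import Rotation as R
from cell import readout, vision, arm
def grab(n,f=None):
    d=vision.get_image(n)
    if f: cv2.imwrite('pics/'+f,d['pixels'])
    return d
def rot(d):
    r=np.array(d['rotation'],float)
    return r if r.shape==(3,3) else R.from_rotvec(r).as_matrix()
def cloud(d):
    z=d['z_map'].astype(float); K=np.array(d['camera_matrix'])
    v,u=np.mgrid[:z.shape[0],:z.shape[1]]
    p=np.stack([(u-K[0,2])*z/K[0,0],-(v-K[1,2])*z/K[1,1],-z],-1)
    p=p@rot(d).T+np.array(d['position']); p[z==0]=np.nan
    return p
E
python3 - <<'E'
from h import *
for n in('scene','top'):
    d=grab(n,n+'0.png'); print(n,d['position'],np.shape(d['rotation']),d['camera_matrix'],[k for k in d]); np.savez(n+'0.npz',p=cloud(d),im=d['pixels'])
s=readout.observe(); print(s, R.from_rotvec(s['ee_rot']).as_matrix().round(3), arm.tcp_to_grasp)
E
```

```text
scene [-0.0055154   0.53499885  0.75453861] (3,) [[467.94475066   0.         318.08785206]
 [  0.         467.94475066 197.09522537]
 [  0.           0.           1.        ]] ['pixels', 'z_map', 'camera_matrix', 'position', 'rotation']
top [0.38682996 0.20067043 0.92391898] (3,) [[412.85114083   0.         319.73666901]
 [  0.         412.85114083 196.54838949]
 [  0.           0.           1.        ]] ['pixels', 'z_map', 'camera_matrix', 'position', 'rotation']
{'clock': 0.1, 'joints': array([ 1.22136237,  0.4351457 ,  0.02499491,  1.57402912, -0.01160966,
        1.13398939, -0.07510919]), 'dq': array([ 1.51028325e-03, -2.39652148e-03,  5.23478306e-04, -1.65132062e-03,
       -6.88207496e-07, -1.75816475e-03,  1.01030898e-03]), 'joint_efforts': array([ 2.72620964e-03, -6.69139409e+01,  9.87884179e-01, -3.15149081e+01,
       -6.05218252e-02,  3.73431633e-02,  7.22767527e-05]), 'position': array([ 0.15253377, -0.60561818,  0.22601952]), 'ee_rot': array([-3.11633374e+00, -3.86411420e-01,  4.76883203e-04]), 'force': array([0.77919953, 0.47412506, 0.51471733]), 'ft_torque': array([-0.00458361,  0.04820983, -0.04349492]), 'gripper_force': 0.0, 'width': 0.9996536401448924} [[ 0.97   0.244 -0.   ]
 [ 0.244 -0.97   0.001]
 [-0.    -0.001 -1.   ]] -0.0188
```

View pics/scene0.png

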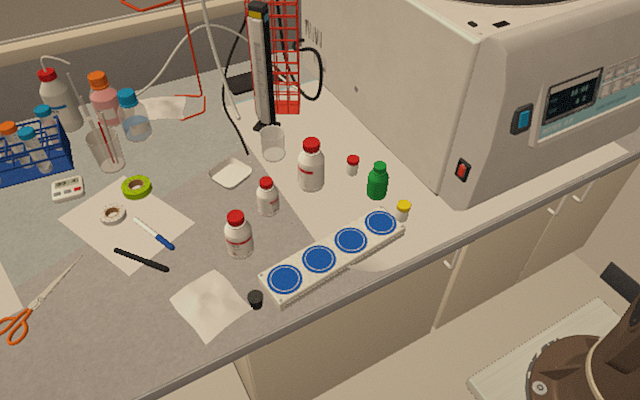

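View pics/top0.png

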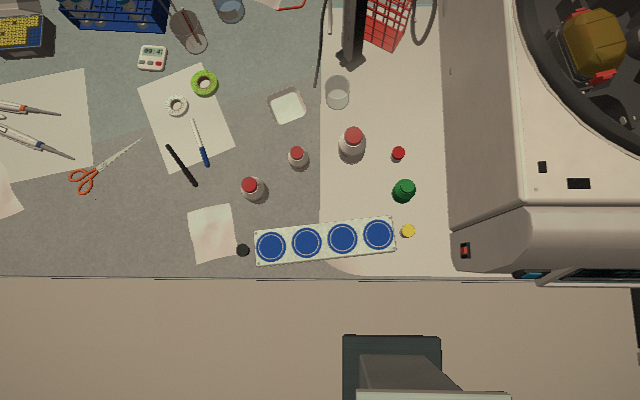

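```bash
cat > m.py <<'E'
from h import *
def circ(P):  # circle fit xy
    A=np.c_[2*P[:,:2],np.ones(len(P))]; s=np.linalg.lstsq(A,(P[:,:2]**2).sum(1),rcond=None)[0]
    return s[:2],np.sqrt(s[2]+s[:2]@s[:2])
def caps(p,im,boxes):
    hsv=cv2.cvtColor(im,cv2.COLOR_BGR2HSV).astype(int); H,S,V=[hsv[...,i] for i in range(3)]
    red=((H<8)|(H>172))&(S>130)&(V>60)
    for n,(u,v,r,col) in boxes.items():
        m={'r':red,'g':(H>45)&(H<85)&(S>120),'y':(H>18)&(H<35)&(S>120),'k':(V<60),'b':(H>100)&(H<125)&(S>120)}[col]
        w=np.zeros_like(m); w[max(v-r,0):v+r,max(u-r,0):u+r]=1
        P=p[m&w&(p[...,2]>0.01)]; z=np.nanpercentile(P[:,2],90); T=P[abs(P[:,2]-z)<.004]
        a=T[:,:2]; (cx,cy),rad=cv2.minEnclosingCircle(a.astype(np.float32))
        print(n,'top z %.3f'%z,'mean',a.mean(0).round(4),'encl',np.round([cx,cy,2*rad],4),len(T))
E
python3 - <<'E'
from m import *
a=np.load('top0.npz'); p,im=a['p'],a['im']
B=dict(large=(352,135,17,'r'),mid=(250,185,14,'r'),small=(296,152,12,'r'),pot=(398,153,10,'r'),yellow=(408,230,11,'y'),stopper=(243,250,9,'k'),green=(404,186,14,'g'),p1=(271,247,19,'b'),p2=(306,242,19,'b'),p3=(342,238,19,'b'),p4=(378,234,19,'b'))
caps(p,im,B)
print('scene')
b=np.load('scene0.npz')
caps(b['p'],b['im'],dict(large=(311,146,14,'r'),mid=(236,218,12,'r'),small=(265,183,11,'r'),pot=(352,160,9,'r'),yellow=(403,206,10,'y'),p1=(285,280,22,'b'),p2=(319,259,20,'b'),p3=(350,240,20,'b'),p4=(380,222,20,'b')))
# obstacles: height map
for n,q in(('beaker',p[75:112,322:352]),('stand',p[0:75,335:370]),('centrifuge',p[180:285,440:470])):
    q=q.reshape(-1,3);q=q[q[:,2]>.03];print(n,np.nanmin(q,0).round(3),np.nanmax(q,0).round(3))
for v in (120,200,215,240,270): print([tuple(p[v,u].round(2)) for u in (430,445,455,470,520,600)])
E
```

```text
large top z 0.124 mean [0.6661 0.1683] encl [0.6663 0.1689 0.0358] 214
mid top z 0.105 mean [0.5685 0.383 ] encl [0.5686 0.3829 0.0308] 161
small top z 0.087 mean [0.6417 0.2872] encl [0.6415 0.2873 0.0282] 116
pot top z 0.045 mean [0.6532 0.067 ] encl [0.6536 0.0673 0.0293] 116
yellow top z 0.046 mean [0.4812 0.0512] encl [0.4815 0.0513 0.0283] 121
stopper top z 0.030 mean [0.4388 0.407 ] encl [0.4387 0.4071 0.0267] 106
green top z 0.087 mean [0.5683 0.057 ] encl [0.5684 0.0569 0.0296] 146
p1 top z 0.031 mean [0.4457 0.3448] encl [0.4463 0.3451 0.0642] 478
p2 top z 0.031 mean [0.4554 0.2678] encl [0.4553 0.2685 0.0641] 488
p3 top z 0.031 mean [0.4647 0.1909] encl [0.4646 0.1906 0.0639] 501
p4 top z 0.031 mean [0.4733 0.1129] encl [0.4738 0.1134 0.0639] 491
scene
large top z 0.126 mean [0.665  0.1684] encl [0.6662 0.1695 0.0389] 155
mid top z 0.107 mean [0.5672 0.3823] encl [0.5688 0.382  0.0346] 181
small top z 0.089 mean [0.6399 0.2875] encl [0.6404 0.2866 0.0285] 108
pot top z 0.048 mean [0.6518 0.0668] encl [0.6517 0.0665 0.0297] 81
yellow top z 0.048 mean [0.4803 0.0503] encl [0
[... 1449 characters left out ...]
13), np.float64(0.4))]
[(np.float64(0.46), np.float64(-0.0), np.float64(-0.0)), (np.float64(0.46), np.float64(-0.04), np.float64(-0.0)), (np.float64(0.46), np.float64(-0.04), np.float64(0.07)), (np.float64(0.45), np.float64(-0.04), np.float64(0.16)), (np.float64(0.43), np.float64(-0.04), np.float64(0.37)), (np.float64(0.43), np.float64(-0.13), np.float64(0.39))]
[(np.float64(0.4), np.float64(-0.0), np.float64(-0.0)), (np.float64(0.4), np.float64(-0.03), np.float64(-0.0)), (np.float64(0.4), np.float64(-0.06), np.float64(-0.0)), (np.float64(0.4), np.float64(-0.04), np.float64(0.16)), (np.float64(0.4), np.float64(-0.07), np.float64(0.28)), (np.float64(0.4), np.float64(-0.19), np.float64(0.29))]
```

Candidates (scene pixels): the white red-capped bottles are at (311,165) for large, (238,235) for middle and (266,197) for small, and the red-capped pot is at (352,165). The green bottle at (377,182) has the small bottle's shape but is excluded by its colour. The red-capped tubed bottle at (48,80) is a look-alike at the back. The measured tops of 124, 105, 87 and 45 mm match the sizes given. The yellow pot (403,211) is next to pad 4, and the stopper (255,300) is next to pad 1. I'll confirm this in one crop and raise the tool.

```bash
python3 -c "
import cv2
i=cv2.imread('pics/scene0.png')[120:320,210:430];cv2.imwrite('pics/crop0.png',cv2.resize(i,(660,600),interpolation=cv2.INTER_CUBIC))"
python3 -m creep '[[0,0,-1,0,1],[0,0,-1,0,1],[0,0,-1,0,1],[0,0,-1,-1,1],[0,0,-1,-1,1],[0,0,-1,-1,1],[0,0,0,-1,1],[0,0,0,-1,1],[0,0,0,-1,1],[0,0,0,-1,1],[0,0,0,-1,1],[0,0,0,-1,1]]' 30
```

```text
clock: 1.6
position: [0.1526, -0.606, 0.4662]
ee_rot: [-2.843, -1.334, -0.0]
force: [-0.1, 0.6, -0.1]
width: 0.999
gripper_force: 0.0
```

View pics/crop0.png

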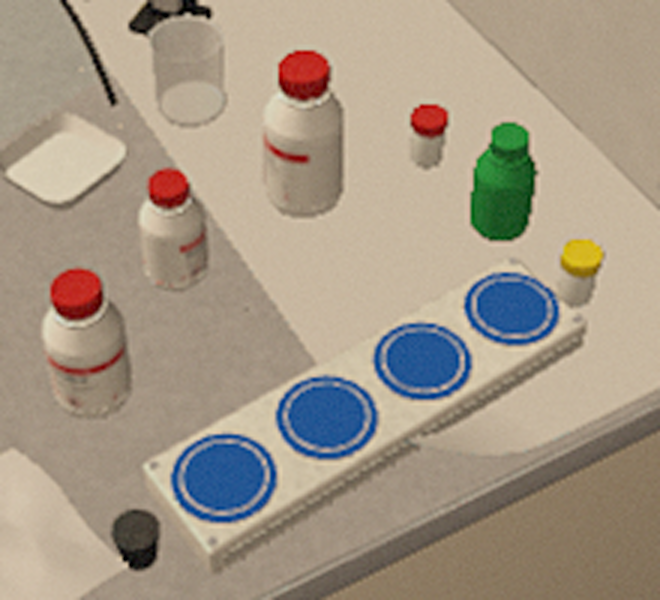

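The crop confirms the choice: red caps at (78,293) middle, (168,188) small, (303,75) large and (429,120) pot, the green bottle at (502,185), yellow next to the far pad and the stopper next to the near pad. Next I'll finish the turn so that tool x = world y and tool y = world x.

```bash
python3 -m creep '[[0,0,0,-1,1],[0,0,0,-1,1],[0,0,0,-1,1],[0,0,0,-1,1],[0,0,0,-1,1],[0,0,0,-1,1],[0,0,0,-1,1],[0,0,0,-1,1],[0,0,0,-1,1],[0,0,0,-0.93,1]]'
python3 -m creep '[[1,0.4,0,0,1],[1,0.4,0,0,1],[1,0.4,0,0,1],[1,0.4,0,0,1],[1,0.4,0,0,1],[1,0.4,0,0,1],[1,0.4,0,0,1],[1,0.4,0,0,1]]'
```

```text
clock: 2.85
position: [0.1526, -0.606, 0.4662]
ee_rot: [-2.221, -2.22, -0.001]
force: [0.0, -0.5, 0.1]
width: 1.002
gripper_force: 0.0
clock: 3.85
position: [0.2817, -0.2849, 0.4665]
ee_rot: [-2.224, -2.218, 0.0]
force: [0.1, -0.5, 0.7]
width: 1.001
gripper_force: 0.0
```

```bash
python3 -m creep '[[1,0.2,0,0,1],[1,0.2,0,0,1],[1,0.2,0,0,1],[1,0.2,0,0,1],[1,0.2,0,0,1],[1,0.2,0,0,1],[1,0.5,0,0,1],[1,0.5,0,0,1],[1,0.5,0,0,1],[1,0.8,0,0,1],[1,1,0,0,1],[0.3,1,0,0,1]]'
```

```text
clock: 5.35
position: [0.5034, 0.1677, 0.4659]
ee_rot: [-2.22, -2.221, 0.001]
force: [0.7, -1.1, 0.8]
width: 1.002
gripper_force: 0.0
```

```bash
python3 -m creep '[[0,0.8,1,0,1],[0,0.8,1,0,1],[0,0.8,1,0,1],[0,0.8,1,0,1],[0,0.86,1,0,1],[0.02,0,1,0,1],[0,0,1,0,1],[0,0,0.5,0,1],[0,0,0,0,1]]'
```

```text
clock: 6.48
position: [0.6645, 0.1649, 0.1656]
ee_rot: [-2.224, -2.218, 0.003]
force: [0.1, 0.6, 0.3]
width: 1.002
gripper_force: 0.0
```

```bash
python3 -c "
from h import *
grab('wrist','w1.png')"
```

```text
(no output)
```

View pics/w1.png

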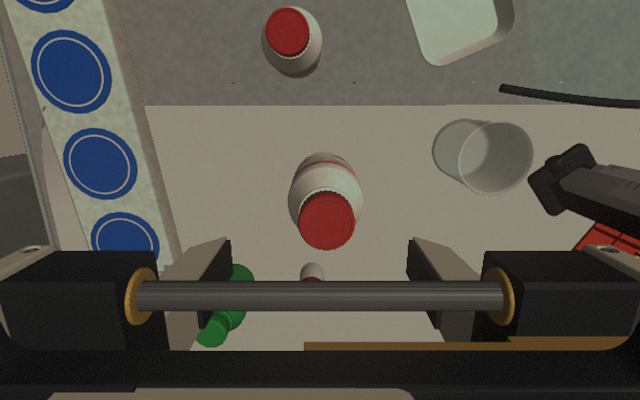

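The wrist view shows the red cap at (327,222), between the fingers at columns 231 and 407. I'll descend to the cap and grip.

```bash
python3 -m creep '[[0.09,0.04,0.4,0,1],[0,0,0.4,0,1],[0,0,0.4,0,1],[0,0,0.26,0,1],[0,0,0,0,1],[0,0,0,0,0],[0,0,0,0,0],[0,0,0,0,0],[0,0,0,0,0],[0,0,0,0,0],[0,0,0,0,0],[0,0,0,0,0]]' 30
```

```text
clock: 8.02
position: [0.6667, 0.169, 0.1083]
ee_rot: [2.224, 2.219, 0.0]
force: [0.5, -0.7, -0.8]
width: 0.402
gripper_force: 30.0
```

```bash
python3 -m creep '[[0,0,-0.5,0,0],[0,0,-0.5,0,0],[0,0,-1,0,0],[0,-0.4,0,0,0],[-0.2,-0.8,0,0,0],[-0.3,-0.8,0,0,0],[-0.3,-0.8,0,0,0],[-0.3,-0.8,0,0,0],[-0.2,-0.8,0,0,0],[-0.1,-0.42,0,0,0],[0,0,0,0,0],[0,0,0,0,0]]'
```

```text
clock: 9.52
position: [0.4748, 0.1138, 0.1893]
ee_rot: [2.224, 2.217, 0.002]
force: [0.5, -0.1, -1.6]
width: 0.399
gripper_force: 30.0
```

```bash
python3 -m creep '[[0,-0.02,0.5,0,0],[0,0,0.4,0,0],[0,0,0.2,0,0],[0,0,0.12,0,0],[0,0,0.04,0,0],[0,0,0,0,0],[0,0,0,0,0]]'
```

```text
clock: 10.4
position: [0.473, 0.1135, 0.1382]
ee_rot: [2.224, 2.218, 0.001]
force: [-0.2, 0.0, 0.2]
width: 0.397
gripper_force: 30.0
```

Release, rise, and head for the middle bottle at (0.5685, 0.383).

```bash
python3 -m creep '[[0,0,0,0,0.55],[0,0,0,0,0.7],[0,0,0,0,0.8],[0,0,0,0,0.8],[0,0,-0.5,0,0.8],[0,0,-1,0,0.8],[0,0,-0.5,0,0.8],[0,0,0,0,0.8]]'
python3 - <<'E'
from m import *
d=grab('top'); caps(cloud(d),d['pixels'],dict(mid=(250,185,14,'r'),large=(380,225,30,'r')))
s=readout.observe(); print(s['position'],s['clock'],((np.array([.5685,.383])-s['position'][:2])/.04).round(2))
E
```

```text
clock: 11.4
position: [0.4739, 0.1143, 0.2203]
ee_rot: [2.223, 2.217, 0.005]
force: [-0.2, -0.0, -0.3]
width: 0.797
gripper_force: 0.0
mid top z 0.104 mean [0.5687 0.3824] encl [0.5688 0.383  0.0316] 165
large top z nan mean [nan nan] encl [0. 0. 0.] 0
[0.47330969 0.11365148 0.21903577] 11.45 [2.38 6.73]
  return np.nanmean(a, axis, out=out, keepdims=keepdims)
m.py:13: RuntimeWarning: Mean of empty slice.
  print(n,'top z %.3f'%z,'mean',a.mean(0).round(4),'encl',np.round([cx,cy,2*rad],4),len(T))
  ret = um.true_divide(
```

```bash
python3 -m creep '[[0.73,0.28,0,0,0.8],[1,0.35,0,0,0.8],[1,0.35,0,0,0.8],[1,0.35,0,0,0.8],[1,0.35,0,0,0.8],[1,0.35,0,0,0.8],[1,0.35,0,0,0.8],[0,0,1,0,0.8],[0,0,0.5,0,0.8],[0,0,0,0,0.8],[0,0,0,0,0.8]]'
python3 - <<'E'
from m import *
s=readout.observe(); print(s['position'],s['clock'],((np.array([.5686,.3828,.091])-s['position'])/.04).round(2))
d=grab('top'); caps(cloud(d),d['pixels'],dict(large=(380,225,30,'r')))
E
```

```text
clock: 12.82
position: [0.5692, 0.3823, 0.159]
ee_rot: [-2.225, -2.218, -0.002]
force: [-0.0, -0.8, 0.5]
width: 0.799
gripper_force: 0.0
[0.56917635 0.3823326  0.15902384] 12.825 [-0.01  0.01 -1.7 ]
large top z nan mean [nan nan] encl [0. 0. 0.] 0
  return np.nanmean(a, axis, out=out, keepdims=keepdims)
m.py:13: RuntimeWarning: Mean of empty slice.
  print(n,'top z %.3f'%z,'mean',a.mean(0).round(4),'encl',np.round([cx,cy,2*rad],4),len(T))
  ret = um.true_divide(
```

```bash
python3 -m creep '[[0,0,0.5,0,0.8],[0,0,0.5,0,0.8],[0,0,0.4,0,0.8],[0,0,0.3,0,0.8],[0,0,0,0,0.8],[0,0,0,0,0],[0,0,0,0,0],[0,0,0,0,0],[0,0,0,0,0],[0,0,0,0,0],[0,0,0,0,0],[0,0,0,0,0]]' 30; python3 -c "
from h import *
grab('scene','s1.png')"
```

```text
clock: 14.38
position: [0.5688, 0.3825, 0.09]
ee_rot: [2.224, 2.219, 0.0]
force: [0.0, 0.6, 1.7]
width: 0.345
gripper_force: 30.0
```

View pics/s1.png

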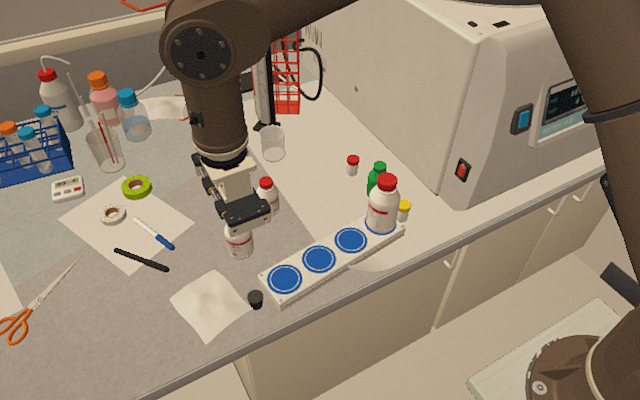

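The view shows the large bottle standing on pad 4 at (383,205), with the gripper on the middle bottle's cap at (240,215). I'll carry it to pad 3.

```bash
python3 -m creep '[[0,0,-0.5,0,0],[0,0,-0.5,0,0],[0,0,-1,0,0],[-0.4,-0.2,0,0,0],[-0.8,-0.4,0,0,0],[-0.9,-0.5,0,0,0],[-0.9,-0.5,0,0,0],[-0.9,-0.5,0,0,0],[-0.6,-0.4,0,0,0],[-0.29,-0.1,0,0,0],[0,0,0,0,0],[0,0,0,0,0]]'
```

```text
clock: 15.92
position: [0.465, 0.1923, 0.1705]
ee_rot: [-2.224, -2.219, -0.002]
force: [-0.1, -0.0, 0.2]
width: 0.344
gripper_force: 30.0
```

```bash
python3 -c "
from h import *
s=readout.observe(); print(s['position'],s['width'],((np.array([.4646,.1907,.1205])-s['position'])/.04).round(2))"
```

```text
[0.46496862 0.19234941 0.17045721] 0.34371075388119715 [-0.01 -0.04 -1.25]
```

```bash
python3 -m creep '[[-0.03,-0.01,0.5,0,0],[0,0,0.4,0,0],[0,0,0.2,0,0],[0,0,0.1,0,0],[0,0,0.05,0,0],[0,0,0,0,0],[0,0,0,0,0.5],[0,0,0,0,0.7],[0,0,0,0,0.8],[0,0,0,0,0.8],[0,0,-0.5,0,0.8],[0,0,-1,0,0.8]]'
python3 - <<'E'
from m import *
s=readout.observe(); print(s['position'],s['clock'],((np.array([.6414,.2872,.077])-s['position'])/.04).round(2))
E
```

```text
clock: 17.42
position: [0.4631, 0.1897, 0.1807]
ee_rot: [-2.223, -2.218, 0.003]
force: [0.7, -0.1, -0.8]
width: 0.802
gripper_force: 0.0
[0.46312733 0.18968357 0.18070145] 17.425 [ 4.46  2.44 -2.59]
```

```bash
python3 -m creep '[[0,0,-0.3,0,0.8],[0.4,0.8,0,0,0.8],[0.5,0.9,0,0,0.8],[0.5,0.9,0,0,0.8],[0.5,0.9,0,0,0.8],[0.52,0.92,0,0,0.8],[0,0,1,0,0.8],[0,0,0.4,0,0.8],[0,0,0,0,0.8],[0,0,0,0,0.8]]'
python3 - <<'E'
from m import *
d=grab('top'); p=cloud(d); np.savez('t.npz',p=p,im=d['pixels']); caps(p,d['pixels'],dict(large=(387,228,25,'r'),mid=(347,233,16,'r')))
s=readout.observe(); print(s['position'],s['clock'],((np.array([.6414,.2872,.077])-s['position'])/.04).round(2))
E
```

```text
clock: 18.68
position: [0.6412, 0.2865, 0.1376]
ee_rot: [2.224, 2.218, 0.002]
force: [-0.1, -0.7, 0.9]
width: 0.8
gripper_force: 0.0
large top z 0.154 mean [0.4731 0.1138] encl [0.4731 0.1138 0.0373] 288
mid top z 0.135 mean [0.4639 0.191 ] encl [0.4639 0.1913 0.0313] 204
[0.64130257 0.28656969 0.13771428] 18.725 [ 0.    0.02 -1.52]
```

Large and middle sit within 1 mm of their pad centres. Small bottle next.

```bash
python3 -m creep '[[0.02,0,0.5,0,0.8],[0,0,0.4,0,0.8],[0,0,0.4,0,0.8],[0,0,0.22,0,0.8],[0,0,0,0,0.8],[0,0,0,0,0],[0,0,0,0,0],[0,0,0,0,0],[0,0,0,0,0],[0,0,0,0,0],[0,0,0,0,0],[0,0,0,0,0]]' 30
python3 -m creep '[[0,0,-0.5,0,0],[0,0,-0.5,0,0],[0,0,-1,0,0],[0,-0.4,0,0,0],[-0.1,-0.8,0,0,0],[-0.1,-0.9,0,0,0],[-0.1,-0.9,0,0,0],[-0.1,-0.9,0,0,0],[-0.07,-0.6,0,0,0],[0,-0.15,0,0,0],[0,0,0,0,0],[0,0,0,0,0]]'
python3 -c "
from h import *
s=readout.observe(); print(s['position'],s['width'],((np.array([.4555,.2682,.1075])-s['position'])/.04).round(2))"
```

```text
clock: 20.23
position: [0.6411, 0.2871, 0.0752]
ee_rot: [2.224, 2.218, 0.001]
force: [0.4, -0.6, 0.9]
width: 0.302
gripper_force: 30.0
clock: 21.72
position: [0.456, 0.2689, 0.1554]
ee_rot: [2.225, 2.217, 0.001]
force: [0.0, -0.4, -0.9]
width: 0.299
gripper_force: 30.0
[0.45599663 0.26889916 0.15542589] 0.2990998365962987 [-0.01 -0.02 -1.2 ]
```

```bash
python3 -m creep '[[-0.02,-0.01,0.5,0,0],[0,0,0.4,0,0],[0,0,0.2,0,0],[0,0,0.1,0,0],[0,0,0.03,0,0],[0,0,0,0,0],[0,0,0,0,0.5],[0,0,0,0,0.7],[0,0,0,0,0.7],[0,0,0,0,0.7],[0,0,-0.5,0,0.7],[0,0,-1,0,0.7]]'
python3 -m creep '[[0,0,-1,0,0.7],[0,0.9,-0.6,0,0.7],[-0.4,0.8,0,0,0.7],[-0.8,0.8,0,0,0.7],[-0.8,0.8,0,0,0.7],[-0.8,0.8,0,0,0.7],[-0.8,0.8,0,0,0.7],[-0.8,0,0,0,0.7],[-0.6,0,0,0,0.7],[0,0,0,0,0.7]]'
python3 - <<'E'
from m import *
d=grab('scene','s2.png'); caps(cloud(d),d['pixels'],dict(pot=(352,160,9,'r'),small=(319,238,16,'r')))
s=readout.observe(); print(s['position'],s['clock'],s['joints'].round(2),((np.array([.653,.067,.018])-s['position'])/.04).round(2))
E
```

```text
clock: 23.22
position: [0.4538, 0.2675, 0.1666]
ee_rot: [-2.223, -2.219, 0.003]
force: [1.0, 0.5, -0.6]
width: 0.703
gripper_force: 0.0
clock: 24.48
position: [0.6504, 0.065, 0.231]
ee_rot: [2.228, 2.214, 0.0]
force: [-0.8, 0.3, -0.6]
width: 0.696
gripper_force: 0.0
pot top z 0.048 mean [0.652  0.0672] encl [0.6528 0.0662 0.0301] 86
small top z 0.120 mean [0.4542 0.2687] encl [0.4543 0.2681 0.0284] 154
[0.65009402 0.06698004 0.23108073] 24.525 [ 0.41  0.69 -1.03  1.43  0.59  1.35 -0.65] [ 0.07  0.   -5.33]
```

View pics/s2.png

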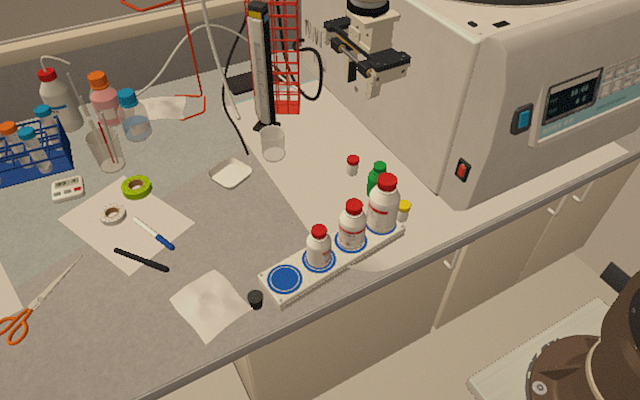

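Three are placed; the pot is at (352,163) under the gripper. Before lowering next to the centrifuge I'll check the arm's clearance from above.

Run:
```python
from h import *
d=grab('top','t2.png'); p=cloud(d)
q=p.reshape(-1,3); q=q[(q[:,2]>.43)]
for x in np.arange(-.1,.8,.1):
    w=q[(q[:,0]>x)&(q[:,0]<x+.1)]
    if len(w): print(x.round(1),len(w),w.min(0).round(2),w.max(0).round(2))
```

```text
0.4 2091 [ 0.46 -0.02  0.61] [0.5  0.02 0.66]
0.5 17146 [0.5  0.   0.56] [0.6  0.1  0.67]
0.6 4717 [0.6  0.03 0.43] [0.67 0.13 0.63]
```

View pics/t2.png

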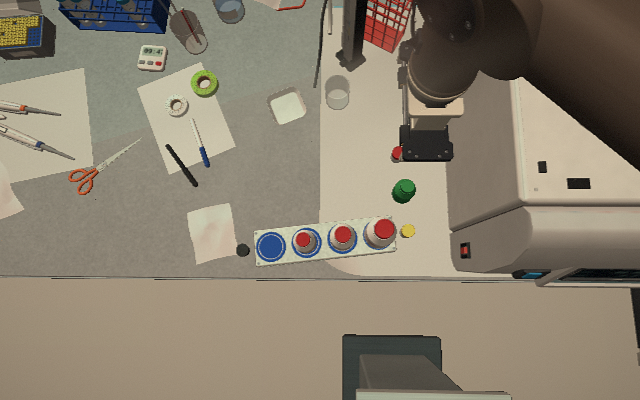

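The brown forearm comes in from the right, around (460–640, 0–170), over the centrifuge side. I'll measure its 3D position before lowering.

Run:
```python
from h import *
np.set_printoptions(suppress=True,precision=2)
d=grab('top'); p=cloud(d); z=d['z_map']; print(z[z>0].min())
for v,u in ((30,430),(30,500),(20,540),(60,540),(40,580),(90,580),(60,620),(120,620),(20,620),(150,635),(5,635)): print((u,v),p[v,u],z[v,u])
d=grab('scene'); p=cloud(d); print('scene',d['z_map'][d['z_map']>0].min())
print(np.load('scene0.npz')['p'][[10,10,40],[500,600,620]])
```

```text
0.26512656
(430, 30) [0.62 0.11 0.55] 0.40585318
(500, 30) [0.58 0.07 0.63] 0.32313615
(540, 20) [0.57 0.05 0.65] 0.29858497
(540, 60) [0.55 0.05 0.63] 0.30965814
(580, 40) [0.55 0.03 0.66] 0.28435093
(580, 90) [0.52 0.03 0.64] 0.29570597
(620, 60) [0.53 0.01 0.66] 0.27254626
(620, 120) [0.49 0.01 0.65] 0.28152707
(620, 20) [0.55 0.01 0.67] 0.27242094
(635, 150) [ 0.47 -0.    0.64] 0.284855
(635, 5) [0.56 0.   0.67] 0.27212045
scene 0.55707574
[[ 0.55 -0.15  0.39]
 [ 0.44 -0.27  0.4 ]
 [ 0.41 -0.32  0.35]]
```

The forearm top is at z ≈ 0.65 and it runs nearly level towards −y. Lowering 0.21 m would put it on the centrifuge (top 0.40), because the elbow is swung to −y (j3 = −1.03). I'll work the redundancy first: swing out at long reach, return at short reach, and watch j1 and j3.

```bash
cat > j.py <<'E'
from h import *
s=readout.observe(); print('J',s['joints'].round(2),'P',s['position'].round(3),s['clock'])
E
python3 -m creep '[[0,0,-1,0,0.7],[1,0,-1,0,0.7],[1,0,0,0,0.7],[1,0,0,0,0.7],[1,0,0,0,0.7],[1,0,0,0,0.7],[1,0,0,0,0.7],[1,0,0,0,0.7],[1,0,0,0,0.7],[1,0,0,0,0.7],[1,0,0,0,0.7],[0,0,0,0,0.7]]'; python3 j.py
python3 -m creep '[[0,-1,0,0,0.7],[0,-1,0,0,0.7],[0,-1,0,0,0.7],[0,-1,0,0,0.7],[0,-1,0,0,0.7],[0,-1,0,0,0.7],[0,-1,0,0,0.7],[0,-0.5,0,0,0.7],[0,0,0,0,0.7]]'; python3 j.py
```

```text
clock: 26.18
position: [0.6471, 0.4731, 0.3088]
ee_rot: [-2.213, -2.225, 0.002]
force: [-1.0, -0.2, -0.4]
width: 0.696
gripper_force: 0.0
J [-0.38  0.86 -0.92  0.8   0.65  1.69 -0.99] P [0.647 0.473 0.309] 26.175
clock: 27.3
position: [0.3503, 0.4684, 0.3106]
ee_rot: [2.222, 2.22, 0.002]
force: [0.3, 0.1, -0.1]
width: 0.705
gripper_force: 0.0
J [-0.32  0.52 -1.08  1.49  0.46  1.41 -1.43] P [0.35  0.468 0.311] 27.3
```

```bash
python3 -m creep '[[-1,0,0,0,0.7],[-1,0,0,0,0.7],[-1,0,0,0,0.7],[-1,0,0,0,0.7],[-1,0,0,0,0.7],[-1,0.2,0,0,0.7],[-1,0.3,0,0,0.7],[-1,0.4,0,0,0.7],[-1,0.4,0,0,0.7],[-0.7,0.5,0,0,0.7],[0,0,0,0,0.7]]'; python3 j.py
python3 -m creep '[[0,1,0,0,0.7],[0,1,0,0,0.7],[0,1,0,0,0.7],[0,1,0,0,0.7],[0,1,0,0,0.7],[0,0.7,0,0,0.7],[0,0,0,0,0.7]]'; python3 j.py
```

```text
clock: 28.68
position: [0.4246, 0.0761, 0.3099]
ee_rot: [-2.232, -2.211, -0.001]
force: [-0.9, -0.1, -0.1]
width: 0.701
gripper_force: 0.0
J [ 0.71  0.2  -1.14  1.82  0.19  1.25 -0.5 ] P [0.425 0.076 0.31 ] 28.675
clock: 29.55
position: [0.6517, 0.0791, 0.3086]
ee_rot: [-2.225, -2.216, 0.0]
force: [0.2, -0.0, 0.5]
width: 0.7
gripper_force: 0.0
J [ 0.34  0.61 -0.97  1.3   0.49  1.47 -0.58] P [0.652 0.079 0.309] 29.55
```

Swinging barely changes the posture, so I'll fit a simple kinematic model to the logged joint/pose pairs. That lets me predict the elbow and find a route that swings it over.

```bash
cat > kin.py <<'E'
from h import *
from scipy.optimize import least_squares
import itertools
D=[([1.22136,.43515,.02499,1.57403,-.01161,1.13399,-.07511],[.15253,-.60562,.22602],[-3.11633,-.38641,.00048]),
([.41,.69,-1.03,1.43,.59,1.35,-.65],[.6501,.06698,.23108],[2.228,2.214,0]),
([-.38,.86,-.92,.8,.65,1.69,-.99],[.6471,.4731,.3088],[-2.213,-2.225,.002]),
([-.32,.52,-1.08,1.49,.46,1.41,-1.43],[.3503,.4684,.3106],[2.222,2.22,.002]),
([.71,.2,-1.14,1.82,.19,1.25,-.5],[.4246,.0761,.3099],[-2.232,-2.211,-.001]),
([.34,.61,-.97,1.3,.49,1.47,-.58],[.6517,.0791,.3086],[-2.225,-2.216,0])]
def fk(q,S,x,full=False):
    E=R.from_euler
    A=E('z',S[0]*q[0]+x[0]); p0=A.apply([x[1],x[2],x[3]])
    A=A*E('y',q[1])*E('z',S[1]*q[2]); pe=p0+A.apply([x[4],x[5],x[6]])
    A=A*E('y',q[3])*E('z',S[2]*q[4]); pw=pe+A.apply([x[7],x[8],x[9]])
    A=A*E('y',q[5])*E('z',S[3]*q[6]+x[10]); pt=pw+A.apply([x[11],x[12],x[13]])
    return (A,pt,pe,pw) if full else (A,pt)
def res(x,S):
    o=[]
    for q,p,r in D:
        A,t=fk(q,S,x); o+=list((t-p))+list(.3*(A.inv()*R.from_rotvec(r)).as_rotvec())
    return np.array(o+list(1e-3*np.array(x)))
if __name__=='__main__':
    B=[]
    for S in itertools.product([1,-1],repeat=4):
        for o in (0,np.pi):
            f=least_squares(res,[0,0,0,.3,0,0,.4,0,0,.4,o,0,0,.25],args=(S,)); B.append((f.cost,S,f.x))
    B.sort(key=lambda b:b[0])
    for b in B[:3]: print(b[0],b[1],b[2].round(3))
    f=B[0]; print(np.abs(res(f[2],f[1])[:36]).reshape(6,6).max(1).round(4))
    for q,p,r in D: A,t,e,w=fk(q,f[1],f[2],True); print('elbow',e.round(3),'wrist',w.round(3))
    np.savez('kin.npz',S=f[1],x=f[2])
E
python3 kin.py
```

```text
3.283065707342549e-05 (-1, -1, -1, -1) [ 0.017 -0.005 -0.043 -0.608  0.005 -0.014  0.561  0.008 -0.007  0.426
  1.587 -0.     0.002 -0.515]
3.283065708084054e-05 (-1, -1, -1, -1) [ 0.017 -0.005 -0.043 -0.608  0.005 -0.014  0.561  0.008 -0.007  0.426
  1.587 -0.     0.002 -0.515]
0.060982471377837695 (1, -1, -1, 1) [ 1.1010e+00  2.2600e-01 -3.4900e-01 -5.4617e+01  2.3500e-01  2.2300e-01
  3.7500e-01  2.7560e+00  4.4200e-01  5.6900e-01 -1.5440e+00  1.6000e-02
  5.8700e-01 -5.7347e+01]
[0.0005 0.002  0.0017 0.0023 0.0023 0.0029]
elbow [ 0.032 -0.24  -0.101] wrist [ 0.152 -0.603 -0.289]
elbow [ 0.318 -0.181 -0.184] wrist [ 0.65   0.068 -0.284]
elbow [ 0.414  0.123 -0.252] wrist [ 0.646  0.478 -0.207]
elbow [ 0.285  0.052 -0.128] wrist [ 0.348  0.467 -0.206]
elbow [ 0.065 -0.111 -0.061] wrist [ 0.42   0.076 -0.206]
elbow [ 0.296 -0.148 -0.156] wrist [ 0.65   0.086 -0.204]
```

```bash
cat > sim.py <<'E'
from kin import *
K=np.load('kin.npz'); S,X=tuple(K['S']),K['x']
lo=np.array([-2.62,-.44,-1.27,.08,-1.32,.12,-2.74]);hi=np.array([2.62,2.09,1.32,2.57,4.46,2,2.74])
def jac(q):
    A,t=fk(q,S,X); J=np.zeros((6,7))
    for i in range(7):
        d=q.copy(); d[i]+=1e-5; B,u=fk(d,S,X); J[:3,i]=(u-t)/1e-5; J[3:,i]=(B*A.inv()).as_rotvec()/1e-5
    return A,t,J
def go(q,P,yaw0=None,damp=.02,w=np.ones(7),qn=None,kn=0,step=.01):
    q=np.array(q,float); A0=fk(q,S,X)[0] if yaw0 is None else yaw0
    _,t=fk(q,S,X); n=max(1,int(np.linalg.norm(np.array(P)-t)/step))
    W=np.diag(1/w)
    for k in range(1,n+3):
        G=t+(np.array(P)-t)*min(k/n,1)
        for _ in range(2):
            A,p,J=jac(q); e=np.r_[G-p,(A0*A.inv()).as_rotvec()]
            Ji=W@J.T@np.linalg.inv(J@W@J.T+damp**2*np.eye(6))
            dq=Ji@e
            if kn: dq+=(np.eye(7)-Ji@J)@(kn*(qn-q))
            q=np.clip(q+dq,lo,hi)
    return q
if __name__=='__main__':
    np.set_printoptions(precision=2,suppress=True)
    A=R.from_rotvec([2.2214,2.2214,0]); 
    q0=np.array(D[0][0])
    for name,kw in {'ln':{}, 'd.1':dict(damp=.1),'q0':dict(qn=q0,kn=.05),'mid':dict(qn=(lo+hi)/2,kn=.05),'q0s':dict(qn=q0,kn=.005),'mids':dict(qn=(lo+hi)/2,kn=.01)}.items():
        print(name); q=np.array(D[1][0])
        for T in ([.648,.067,.309],[.647,.473,.309],[.35,.468,.311],[.35,.3,.31],[.425,.076,.31],[.652,.079,.309]):
            q=go(q,T,A,**kw); print('  ',q)
E
python3 sim.py
```

```text
ln
   [ 0.41  0.63 -1.06  1.32  0.54  1.49 -0.6 ]
   [-0.37  0.86 -0.93  0.81  0.66  1.7  -1.  ]
   [-0.32  0.52 -1.09  1.48  0.47  1.41 -1.43]
   [ 0.16  0.31 -1.21  1.75  0.3   1.29 -1.13]
   [ 0.76  0.24 -1.22  1.81  0.23  1.26 -0.53]
   [ 0.37  0.63 -1.01  1.3   0.52  1.49 -0.6 ]
d.1
   [ 0.41  0.63 -1.06  1.32  0.54  1.49 -0.6 ]
   [-0.37  0.86 -0.93  0.81  0.66  1.7  -1.  ]
   [-0.32  0.52 -1.09  1.48  0.46  1.41 -1.43]
   [ 0.15  0.31 -1.21  1.75  0.3   1.29 -1.13]
   [ 0.75  0.24 -1.22  1.81  0.23  1.26 -0.53]
   [ 0.37  0.63 -1.01  1.3   0.52  1.48 -0.6 ]
q0
   [ 0.2   0.51 -0.63  1.33  0.29  1.39 -0.42]
   [-0.58  0.74 -0.28  0.84  0.19  1.58 -0.79]
   [-0.61  0.38 -0.57  1.5   0.21  1.32 -1.21]
   [-0.18  0.18 -0.74  1.77  0.13  1.24 -0.96]
   [ 0.35  0.12 -0.7   1.83  0.08  1.22 -0.38]
   [ 0.09  0.49 -0.47  1.33  0.22  1.38 -0.38]
mid
   [ 0.27  0.54 -0.76  1.33  0.36  1.42 -0.47]
   [-0.49  0.78 -0.55  0.83  0.37  1.61 -0.88]
   [-0.6   0.38 -0.6   1.5   0.22  1.32 -1.22]
   [-0.35  0.15 -0.55  1.78  0.09  1.23 -0.92]
   [-0.05  0.07 -0.27  1.86  0.02  1.21 -0.33]
   [ 0.03  0.47 -0.37  1.33  0.17  1.37 -0.34]
q0s
   [ 0.38  0.61 -0.99  1.32  0.5   1.47 -0.57]
   [-0.45  0.8  -0.66  0.82  0.45  1.63 -0.91]
   [-0.54  0.4  -0.69  1.5   0.26  1.33 -1.25]
   [-0.22  0.18 -0.7   1.77  0.12  1.24 -0.95]
   [ 0.2   0.1  -0.54  1.84  0.05  1.22 -0.36]
   [ 0.1   0.49 -0.48  1.33  0.22  1.38 -0.38]
mids
   [ 0.38  0.61 -0.98  1.32  0.5   1.47 -0.57]
   [-0.44  0.8  -0.68  0.82  0.47  1.64 -0.92]
   [-0.52  0.41 -0.72  1.5   0.27  1.34 -1.27]
   [-0.24  0.17 -0.67  1.77  0.11  1.24 -0.94]
   [ 0.06  0.08 -0.39  1.85  0.03  1.22 -0.34]
   [ 0.01  0.47 -0.34  1.34  0.15  1.36 -0.33]
```

Plain least-norm IK reproduces the motion well (j3 predicted −1.01, actual −0.97). I'll search in the model for a short loop (positions and tool turns) that ends over the pot with the forearm clear of the centrifuge.

```bash
cat > plan.py <<'E'
from sim import *
import time
np.set_printoptions(precision=2,suppress=True)
k=.83
def clear(q):
    A,t,e,w=fk(q,S,X,True); s=np.linspace(0,1,25)[:,None]; sh=np.array([0,0,X[3]])
    P=np.r_[e+(w-e)*s, sh+(e-sh)*s, w+(t-w)*s[:12]]+[0,0,k-0]; 
    P[-12:]-=0
    d=np.maximum(np.array([.38,-9,-9])-P,0); d[:,1]=np.maximum(P[:,1]+.04,0); d[:,2]=np.maximum(P[:,2]-.40,0)
    return np.linalg.norm(d,axis=1)[:50].min()
def yawA(y): return R.from_rotvec([np.pi,0,0])*R.from_euler('z',np.radians(-y-0)) 
base=R.from_rotvec([2.2214415,2.2214415,0])
def orient(turn): return base*R.from_euler('z',np.radians(turn))
def leg(q,t0,P,t1,st=.04):
    _,p=fk(q,S,X); n=max(int(np.linalg.norm(np.array(P)-p)/st),int(abs(t1-t0)/8),1)
    for i in range(1,n+1):
        G=p+(np.array(P)-p)*i/n; AO=orient(t0+(t1-t0)*i/n)
        A,c,J=jac(q); e=np.r_[G-c,(AO*A.inv()).as_rotvec()]
        q=np.clip(q+J.T@np.linalg.solve(J@J.T+4e-4*np.eye(6),e),lo,hi)
    A,c,J=jac(q); e=np.r_[G-c,(AO*A.inv()).as_rotvec()]
    q=np.clip(q+J.T@np.linalg.solve(J@J.T+4e-4*np.eye(6),e),lo,hi)
    return q,n,np.linalg.norm(e)
if __name__=='__main__':
    q0=np.array(readout.observe()['joints']); end=[.653,.067,.25]
    for tf in (40,-140): print('direct',tf,(lambda r:(r[0],clear(leg(r[0],tf,[.653,.067,.018],tf)[0])))(leg(q0,0,end,tf)))
    rng=np.random.default_rng(0); best=[]; T=time.time()
    while time.time()-T<400:
        m=rng.integers(2,4); tf=rng.choice([40,40,-140])
        W=[(np.array([rng.uniform(.33,.78),rng.uniform(.1,.5),rng.uniform(.3,.55)]).round(2),int(rng.choice([-140,-90,-60,-30,0,30,60,100]))) for _ in range(m)]
        if any(not .36<np.hypot(*w[0][:2])<.85 for w in W): continue
        q=q0; t=0; n=0; bad=0
        for P,tt in W+[(end,tf)]:
            q,c,e=leg(q,t,P,tt); n+=c*max(1,1); t=tt; bad=max(bad,e)
            if bad>.02: break
        if bad>.02: continue
        q2,_,e=leg(q,tf,[.653,.067,.018],tf); best.append((clear(q2),n,tf,[(w[0].tolist(),w[1]) for w in W],q,q2,e))
    best.sort(key=lambda b:-b[0]); print(len(best))
    for b in best[:6]: print(b)
E
python3 plan.py
```

```text
direct 40 (array([ 0.29,  0.6 , -0.79,  1.4 ,  0.43,  1.32, -1.22]), np.float64(0.04512409171304255))
direct -140 (array([ 0.5 ,  0.81, -1.27,  1.39,  0.78,  1.51,  1.68]), np.float64(0.0))
5595
(np.float64(0.0880291495046828), 67, np.int64(40), [([0.36, 0.22, 0.4], 100), ([0.37, 0.1, 0.49], 100), ([0.38, 0.14, 0.51], -140)], array([-0.09,  0.48, -0.15,  1.44,  0.07,  1.23, -0.94]), array([-0.1 ,  0.71, -0.13,  1.66,  0.12,  0.78, -0.99]), np.float64(0.0018470704319438354))
(np.float64(0.07919787569697653), 63, np.int64(40), [([0.35, 0.22, 0.41], 100), ([0.45, 0.1, 0.36], -140), ([0.72, 0.33, 0.33], -30)], array([ 0.01,  0.5 , -0.31,  1.43,  0.15,  1.24, -1.01]), array([-0.02,  0.72, -0.26,  1.65,  0.24,  0.8 , -1.09]), np.float64(0.0020978914116480205))
(np.float64(0.07393169851756315), 63, np.int64(40), [([0.35, 0.21, 0.53], 100), ([0.43, 0.11, 0.49], -30), ([0.45, 0.41, 0.31], -140)], array([ 0.06,  0.51, -0.39,  1.42,  0.2 ,  1.25, -1.04]), array([ 0.03,  0.73, -0.33,  1.65,  0.31,  0.81, -1.14]), np.float64(0.0022599592842217743))
(np.float64(0.07321093459239392), 63, np.int64(40), [([0.51, 0.41, 0.42], -60), ([0.38, 0.21, 0.54], 30), ([0.37, 0.11, 0.45], -140)], array([ 0.07,  0.51, -0.4 ,  1.42,  0.2 ,  1.25, -1.05]), array([ 0.03,  0.74, -0.34,  1.65,  0.32,  0.81, -1.15]), np.float64(0.002281870799345753))
(np.float64(0.07064943358543685), 44, np.int64(40), [([0.35, 0.15, 0.4], 100), ([0.41, 0.12, 0.53], -60)], array([ 0.1 ,  0.52, -0.44,  1.42,  0.22,  1.25, -1.06]), array([ 0.05,  0.74, -0.38,  1.65,  0.35,  0.82, -1.17]), np.float64(0.0023595176995167455))
(np.float64(0.07046072800715081), 42, np.int64(40), [([0.6, 0.12, 0.45], 0), ([0.36, 0.11, 0.44], -140), ([0.42, 0.42, 0.3], -60)], array([ 0.1 ,  0.52, -0.44,  1.42,  0.22,  1.25, -1.07]), array([ 0.06,  0.74, -0.38,  1.65,  0.35,  0.82, -1.17]), np.float64(0.0023652030234554834))
```

```bash
cat > p2.py <<'E'
from plan import *
q0=np.array(readout.observe()['joints'])
def run(seq):
    q=q0;t=0;p=fk(q,S,X)[1];bad=0;cm=9
    for s in seq:
        if np.ndim(s): p=np.array(s,float)
        else: s2=s
        q,n,e=leg(q,t,p,t if np.ndim(s) else s,.03); bad=max(bad,e); cm=min(cm,clear(q))
        if not np.ndim(s): t=s
    return q,bad,cm
D0=[.653,.067,.018]
best=[]
import itertools
for a,b,P1,P2,P3 in itertools.product((0,90,100),(-90,-120,-140),([.36,.2,.4],[.36,.3,.4]),([.38,.12,.5],[.37,.1,.45],[.4,.1,.4]),([.653,.067,.25],[.653,.067,.35],[.72,.2,.3])):
    q,bad,_=run([P1,a,P2,b,P3,40,[.653,.067,.25]])
    q2=leg(q,40,D0,40)[0]; best.append((round(clear(q2),3),a,b,P1,P2,P3,q2,round(bad,3)))
best.sort(key=lambda b:-b[0])
for b in best[:8]: print(b)
E
python3 p2.py
```

```text
(np.float64(0.109), 90, -140, [0.36, 0.3, 0.4], [0.37, 0.1, 0.45], [0.653, 0.067, 0.25], array([-0.33,  0.71,  0.22,  1.68, -0.21,  0.77, -0.7 ]), np.float64(0.002))
(np.float64(0.109), 100, -140, [0.36, 0.3, 0.4], [0.37, 0.1, 0.45], [0.653, 0.067, 0.25], array([-0.35,  0.72,  0.25,  1.68, -0.24,  0.77, -0.68]), np.float64(0.002))
(np.float64(0.108), 100, -140, [0.36, 0.3, 0.4], [0.37, 0.1, 0.45], [0.72, 0.2, 0.3], array([-0.32,  0.71,  0.2 ,  1.68, -0.19,  0.77, -0.72]), np.float64(0.002))
(np.float64(0.106), 90, -140, [0.36, 0.3, 0.4], [0.37, 0.1, 0.45], [0.72, 0.2, 0.3], array([-0.3 ,  0.71,  0.17,  1.68, -0.16,  0.77, -0.75]), np.float64(0.002))
(np.float64(0.106), 100, -120, [0.36, 0.3, 0.4], [0.37, 0.1, 0.45], [0.653, 0.067, 0.25], array([-0.3 ,  0.71,  0.18,  1.68, -0.17,  0.77, -0.74]), np.float64(0.002))
(np.float64(0.106), 100, -140, [0.36, 0.3, 0.4], [0.37, 0.1, 0.45], [0.653, 0.067, 0.35], array([-0.3 ,  0.71,  0.18,  1.68, -0.17,  0.77, -0.74]), np.float64(0.002))
(np.float64(0.105), 90, -120, [0.36, 0.3, 0.4], [0.37, 0.1, 0.45], [0.653, 0.067, 0.25], array([-0.28,  0.71,  0.15,  1.68, -0.14,  0.76, -0.77]), np.float64(0.002))
(np.float64(0.105), 90, -140, [0.36, 0.3, 0.4], [0.37, 0.1, 0.45], [0.653, 0.067, 0.35], array([-0.28,  0.71,  0.15,  1.68, -0.14,  0.76, -0.77]), np.float64(0.002))
```

```bash
python3 -m creep '[[0,0,-1,0,0.7],[0.6,-0.9,-0.2,0,0.7],[0.7,-0.9,-0.2,0,0.7],[0.7,-0.9,-0.2,0,0.7],[0.7,-0.9,-0.2,0,0.7],[0.7,-0.9,-0.2,0,0.7],[0.7,-0.9,-0.2,0,0.7],[0.7,-0.9,-0.2,0,0.7],[0.7,-1,0,0,0.7],[0,0,0,1,0.7],[0,0,0,1,0.7],[0,0,0,1,0.7]]'
python3 -m creep '[[0,0,0,1,0.7],[0,0,0,1,0.7],[0,0,0,1,0.7],[0,0,0,1,0.7],[0,0,0,1,0.7],[0,0,0,1,0.7],[0,0,0,1,0.7],[0,0,0,1,0.7],[0,0,0,1,0.7],[0,0,0,1,0.7],[0,0,0,1,0.7],[0,0,0,1,0.7]]'
python3 -m creep '[[0,0,0,1,0.7],[0,0,0,1,0.7],[0,0,0,1,0.7],[0,0,0,1,0.7],[0,0,0,1,0.7],[0,0,0,1,0.7],[0,0,0,1,0.7],[0,0,0,0.5,0.7]]'; python3 j.py; python3 -c "
from h import *
print(R.from_rotvec(readout.observe()['ee_rot']).as_matrix().round(2))"
```

```text
clock: 31.05
position: [0.3578, 0.3001, 0.406]
ee_rot: [2.445, 1.971, 0.0]
force: [-0.5, 0.1, 0.6]
width: 0.702
gripper_force: 0.0
clock: 32.55
position: [0.3579, 0.3, 0.406]
ee_rot: [3.036, 0.806, 0.0]
force: [-0.1, -0.0, 1.1]
width: 0.702
gripper_force: 0.0
clock: 33.55
position: [0.358, 0.3001, 0.406]
ee_rot: [3.141, -0.006, 0.001]
force: [0.7, 0.5, -0.3]
width: 0.699
gripper_force: 0.0
J [-0.05  0.16 -0.88  1.57  0.13  1.47 -2.51] P [0.358 0.3   0.406] 33.55
[[ 1. -0.  0.]
 [-0. -1. -0.]
 [ 0.  0. -1.]]
```

```bash
python3 -m creep '[[0.1,1,-0.2,0,0.7],[0.1,1,-0.2,0,0.7],[0.1,1,-0.2,0,0.7],[0,1,-0.2,0,0.7],[0,1,-0.3,0,0.7],[0,0,0,-1,0.7],[0,0,0,-1,0.7],[0,0,0,-1,0.7],[0,0,0,-1,0.7],[0,0,0,-1,0.7],[0,0,0,-1,0.7],[0,0,0,-1,0.7]]'
python3 -m creep '[[0,0,0,-1,0.7],[0,0,0,-1,0.7],[0,0,0,-1,0.7],[0,0,0,-1,0.7],[0,0,0,-1,0.7],[0,0,0,-1,0.7],[0,0,0,-1,0.7],[0,0,0,-1,0.7],[0,0,0,-1,0.7],[0,0,0,-1,0.7],[0,0,0,-1,0.7],[0,0,0,-1,0.7]]'
python3 -m creep '[[0,0,0,-1,0.7],[0,0,0,-1,0.7],[0,0,0,-1,0.7],[0,0,0,-1,0.7],[0,0,0,-1,0.7],[0,0,0,-1,0.7],[0,0,0,-1,0.7],[0,0,0,-1,0.7],[0,0,0,-1,0.7],[0,0,0,-1,0.7],[0,0,0,-1,0.7],[0,0,0,-1,0.7]]'
python3 -m creep '[[0,0,0,-1,0.7],[0,0,0,-1,0.7],[0,0,0,-1,0.7],[0,0,0,-1,0.7],[0,0,0,-1,0.7],[0,0,0,-1,0.7],[0,0,0,-1,0.7],[0,0,0,-1,0.7],[0,0,0,-1,0.7],[0,0,0,-1,0.7],[0,0,0,-1,0.7],[0,0,0,-1,0.7]]'
python3 -m creep '[[0,0,0,-1,0.7],[0,0,0,-1,0.7],[0,0,0,0,0.7]]'
python3 j.py
```

```text
clock: 35.05
position: [0.3696, 0.1003, 0.4499]
ee_rot: [3.048, 0.761, 0.0]
force: [0.1, 0.0, 0.4]
width: 0.7
gripper_force: 0.0
clock: 36.55
position: [0.3696, 0.1003, 0.4499]
ee_rot: [2.475, 1.934, -0.0]
force: [-0.2, -0.1, -0.1]
width: 0.702
gripper_force: 0.0
clock: 38.05
position: [0.3696, 0.1003, 0.4499]
ee_rot: [1.474, 2.774, -0.0]
force: [-0.2, 0.2, -0.8]
width: 0.701
gripper_force: 0.0
clock: 39.55
position: [0.3696, 0.1003, 0.4499]
ee_rot: [0.219, 3.134, -0.0]
force: [0.4, -0.4, 0.4]
width: 0.695
gripper_force: 0.0
clock: 39.92
position: [0.3697, 0.1003, 0.4499]
ee_rot: [0.004, 3.141, -0.0]
force: [-0.7, -0.7, -1.1]
width: 0.703
gripper_force: 0.0
J [ 0.18 -0.06 -0.53  1.64 -0.03  1.55  1.22] P [0.37 0.1  0.45] 39.925
```

Run:
```python
from plan import *
q0=np.array(readout.observe()['joints']);p=fk(q0,S,X)[1]
for b in(-90,-138):
  for P3 in([.653,.067,.38],[.653,.067,.28]):
    q=leg(q0,-90,p,b)[0]; q=leg(q,b,P3,b,.03)[0]; c1=clear(q); q=leg(q,b,P3,40)[0]; c2=clear(q)
    qq=leg(q,40,[.653,.067,.018],40,.03)[0]; print(b,P3,c1,c2,q,qq,clear(qq))
```

```text
-90 [0.653, 0.067, 0.38] 0.2594744279603652 0.2726677071610026 [-0.17  0.42 -0.03  1.22  0.01  1.5  -0.89] [-0.16  0.71 -0.04  1.67  0.04  0.77 -0.92] 0.09379470215299948
-90 [0.653, 0.067, 0.28] 0.22134061372715008 0.22299874763812247 [-0.2   0.45  0.02  1.41 -0.01  1.28 -0.88] [-0.19  0.71  0.    1.67 -0.    0.77 -0.88] 0.09665555768705353
-138 [0.653, 0.067, 0.38] 0.25996237056091 0.2778233190112678 [-0.29  0.42  0.18  1.23 -0.07  1.5  -0.83] [-0.26  0.71  0.12  1.68 -0.11  0.76 -0.79] 0.10313425691656482
-138 [0.653, 0.067, 0.28] 0.22147305979123555 0.22299873519913785 [-0.34  0.46  0.24  1.42 -0.11  1.28 -0.79] [-0.3   0.71  0.18  1.68 -0.17  0.77 -0.74] 0.10671665281205844
```

```bash
python3 -m creep '[[-0.8,-0.1,0.2,0,0.7],[-0.9,-0.1,0.2,0,0.7],[-0.9,-0.1,0.2,0,0.7],[-0.9,-0.1,0.2,0,0.7],[-0.9,-0.1,0.2,0,0.7],[-0.9,-0.1,0.2,0,0.7],[-0.9,-0.1,0.2,0,0.7],[-0.88,-0.1,0.2,0,0.7],[0,0,0,1,0.7],[0,0,0,1,0.7],[0,0,0,1,0.7],[0,0,0,1,0.7]]'
python3 -m creep '[[0,0,0,1,0.7],[0,0,0,1,0.7],[0,0,0,1,0.7],[0,0,0,1,0.7],[0,0,0,1,0.7],[0,0,0,1,0.7],[0,0,0,1,0.7],[0,0,0,1,0.7],[0,0,0,1,0.7],[0,0,0,1,0.7],[0,0,0,1,0.7],[0,0,0,1,0.7]]'
python3 -m creep '[[0,0,0,1,0.7],[0,0,0,1,0.7],[0,0,0,1,0.7],[0,0,0,1,0.7],[0,0,0,1,0.7],[0,0,0,1,0.7],[0,0,0,1,0.7],[0,0,0,1,0.7],[0,0,0,1,0.7],[0,0,0,1,0.7],[0,0,0,1,0.7],[0,0,0,1,0.7]]'
python3 -m creep '[[0,0,0,1,0.7],[0,0,0,1,0.7],[0,0,0,1,0.7],[0,0,0,1,0.7],[0,0,0,0.5,0.7],[0,0,0,0,0.7]]'
cat > r.py <<'E'
import sys
from h import *
s=readout.observe(); M=R.from_rotvec(s['ee_rot']).as_matrix()
print('J',s['joints'].round(2),'P',s['position'].round(4),s['clock'],'tooly',M[:,1].round(2),'units',(M.T@(np.array(eval(sys.argv[1]))-s['position'])/.04).round(2))
E
python3 r.py [.653,.067,.018]
```

```text
clock: 41.42
position: [0.6531, 0.0674, 0.3857]
ee_rot: [-0.447, -3.109, -0.0]
force: [0.2, 0.7, 0.5]
width: 0.701
gripper_force: 0.0
clock: 42.92
position: [0.653, 0.0675, 0.3858]
ee_rot: [-1.673, -2.658, 0.0]
force: [0.0, -0.6, 0.0]
width: 0.698
gripper_force: 0.0
clock: 44.42
position: [0.653, 0.0675, 0.3858]
ee_rot: [-2.61, -1.748, 0.0]
force: [-0.1, -0.5, -0.3]
width: 0.701
gripper_force: 0.0
clock: 45.18
position: [0.6531, 0.0675, 0.3858]
ee_rot: [-2.849, -1.324, 0.0]
force: [0.4, -0.0, 0.1]
width: 0.699
gripper_force: 0.0
J [-0.17  0.42 -0.02  1.21  0.01  1.51 -0.89] P [0.6531 0.0675 0.3858] 45.175 tooly [ 0.76 -0.64 -0.  ] units [-0.01  0.01  9.2 ]
```

```bash
python3 -m creep '[[0,0,0.8,0,0.7],[0,0,0.8,0,0.7],[0,0,0.8,0,0.7],[0,0,0.8,0,0.7],[0,0,0.8,0,0.7],[0,0,0.8,0,0.7],[0,0,0.7,0,0.7],[0,0,0.5,0,0.7],[0,0,0,0,0.7]]'
python3 - <<'E'
from h import *
grab('scene','s3.png')
E
python3 r.py [.653,.067,.018]
```

```text
clock: 46.3
position: [0.6521, 0.0673, 0.1443]
ee_rot: [-2.848, -1.325, 0.005]
force: [-0.4, 0.5, 0.3]
width: 0.701
gripper_force: 0.0
J [-0.16  0.56 -0.04  1.58  0.03  1.01 -0.91] P [0.6529 0.0674 0.1457] 46.35 tooly [ 0.76 -0.64 -0.  ] units [-0.    0.01  3.19]
```

View pics/s3.png

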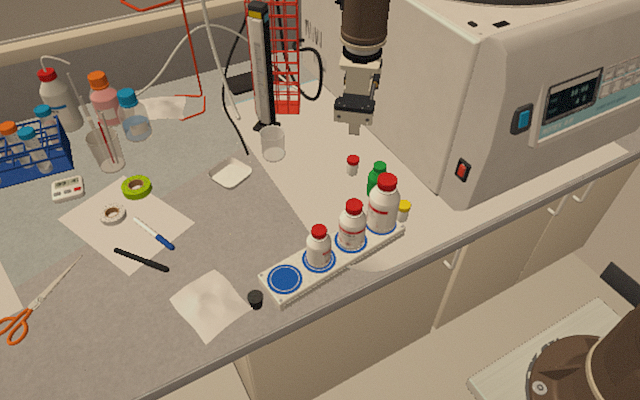

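The gripper at (355,110) hangs above the pot at (352,163), with the forearm clear of the centrifuge. I'll lower it gently and grip.

```bash
python3 -m creep '[[0,0,0.5,0,0.7],[0,0,0.5,0,0.7],[0,0,0.5,0,0.7],[0,0,0.4,0,0.7],[0,0,0,0,0.7]]'
python3 -m creep '[[0,0,0.3,0,0.7],[0,0,0.3,0,0.7],[0,0,0.3,0,0.7],[0,0,0.3,0,0.7],[0,0,0.05,0,0.7],[0,0,0,0,0.7],[0,0,0,0,0],[0,0,0,0,0],[0,0,0,0,0],[0,0,0,0,0],[0,0,0,0,0],[0,0,0,0,0]]' 20; python3 r.py [.446,.345,.25]
```

```text
clock: 46.98
position: [0.6528, 0.0674, 0.0695]
ee_rot: [-2.849, -1.324, 0.002]
force: [-0.7, -0.2, 1.2]
width: 0.703
gripper_force: 0.0
clock: 48.48
position: [0.6533, 0.0674, 0.02]
ee_rot: [2.849, 1.324, 0.0]
force: [0.2, 0.3, 0.4]
width: 0.308
gripper_force: 19.9
J [-0.16  0.7  -0.04  1.68  0.04  0.77 -0.92] P [0.6533 0.0674 0.02  ] 48.475 tooly [ 0.76 -0.64  0.  ] units [ 1.96 -8.43 -5.75]
```

```bash
python3 -m creep '[[0,0,-0.4,0,0],[0,0,-0.8,0,0],[0,0,-1,0,0],[0,0,-1,0,0],[0,0,-1,0,0],[0,0,-1,0,0],[0.1,-0.4,0,0,0],[0.2,-0.8,0,0,0],[0.2,-0.8,0,0,0],[0.2,-0.8,0,0,0],[0.2,-0.8,0,0,0],[0.2,-0.8,0,0,0]]'
python3 -m creep '[[0.2,-0.8,0,0,0],[0.2,-0.8,0,0,0],[0.2,-0.8,0,0,0],[0.2,-0.8,0,0,0],[0.06,-0.63,0,0,0],[0,0,0,-1,0],[0,0,0,-1,0],[0,0,0,-1,0],[0,0,0,-1,0],[0,0,0,-1,0],[0,0,0,-1,0],[0,0,0,-1,0]]'
python3 -m creep '[[0,0,0,-1,0],[0,0,0,-1,0],[0,0,0,-1,0],[0,0,0,0,0]]'; python3 r.py [.446,.345,.0505]
```

```text
clock: 49.98
position: [0.5453, 0.2157, 0.2277]
ee_rot: [-2.848, -1.325, 0.001]
force: [0.4, 0.9, -0.6]
width: 0.306
gripper_force: 19.9
clock: 51.48
position: [0.451, 0.3396, 0.2276]
ee_rot: [-2.441, -1.978, 0.002]
force: [-0.6, 0.2, -0.7]
width: 0.308
gripper_force: 19.9
clock: 51.98
position: [0.4512, 0.3395, 0.2277]
ee_rot: [-2.224, -2.219, 0.001]
force: [0.3, 0.7, -0.5]
width: 0.313
gripper_force: 19.9
J [-0.52  0.36 -0.29  1.7   0.11  1.1  -0.85] P [0.4512 0.3395 0.2277] 51.975 tooly [ 1. -0. -0.] units [ 0.14 -0.13  4.43]
```

```bash
python3 -m creep '[[0.14,-0.13,0.5,0,0],[0,0,0.8,0,0],[0,0,0.8,0,0],[0,0,0.8,0,0],[0,0,0.7,0,0],[0,0,0.4,0,0],[0,0,0.2,0,0],[0,0,0.15,0,0],[0,0,0.08,0,0],[0,0,0,0,0],[0,0,0,0,0]]'; python3 r.py [.446,.345,.0505]
```

```text
clock: 53.35
position: [0.4471, 0.3454, 0.0511]
ee_rot: [2.224, 2.218, 0.001]
force: [-0.5, -0.5, -1.4]
width: 0.309
gripper_force: 19.9
J [-0.57  0.56 -0.25  1.89  0.2   0.72 -0.94] P [0.4471 0.3454 0.0511] 53.35 tooly [ 1. -0.  0.] units [-0.01 -0.03  0.02]
```

```bash
python3 -m creep '[[0,-0.02,0.03,0,0],[0,0,0,0,0],[0,0,0,0,0.45],[0,0,0,0,0.6],[0,0,0,0,0.6],[0,0,0,0,0.6],[0,0,-0.4,0,0.6],[0,0,-0.8,0,0.6],[0,0,-1,0,0.6],[0,0,-1,0,0.6],[0,0,-1,0,0.6]]'
python3 -m creep '[[0.5,0,-0.5,0,0.6],[1,0.5,0,0,0.6],[1,0.5,0,0,0.6],[1,0.5,0,0,0.6],[1,0.5,0,0,0.6],[0,0,0,0,0.6],[0,0,0,0,0.6]]'
python3 - <<'E'
from m import *
d=grab('top','t4.png'); caps(cloud(d),d['pixels'],dict(large=(387,228,25,'r'),mid=(347,233,16,'r'),small=(304,240,14,'r'),pot=(270,246,12,'r'),yellow=(408,230,11,'y'),stopper=(243,250,9,'k')))
E
```

```text
clock: 54.72
position: [0.4459, 0.3453, 0.2201]
ee_rot: [-2.224, -2.219, -0.002]
force: [0.0, -0.0, 0.3]
width: 0.596
gripper_force: 0.0
clock: 55.6
position: [0.5263, 0.5247, 0.238]
ee_rot: [2.224, 2.219, -0.0]
force: [0.3, -0.0, -0.2]
width: 0.6
gripper_force: 0.0
large top z 0.154 mean [0.4729 0.1136] encl [0.4732 0.1139 0.0373] 295
mid top z 0.135 mean [0.4637 0.1911] encl [0.4639 0.191  0.0316] 198
small top z 0.117 mean [0.4554 0.2688] encl [0.4555 0.2684 0.0278] 155
pot top z 0.076 mean [0.4475 0.3465] encl [0.4476 0.3465 0.0283] 134
yellow top z 0.046 mean [0.4814 0.0512] encl [0.4812 0.0514 0.0288] 134
stopper top z 0.031 mean [0.4373 0.4089] encl [0.4388 0.4071 0.0263] 47
```

View pics/t4.png

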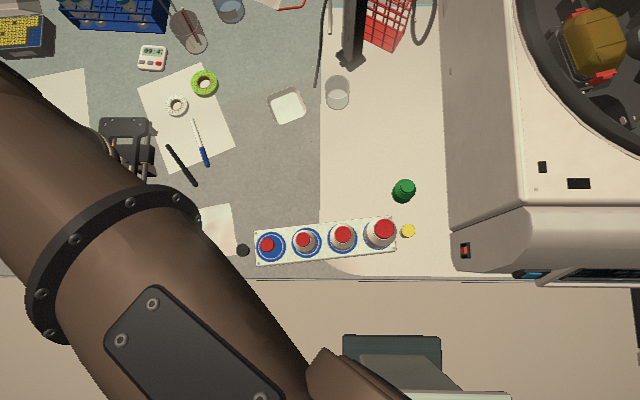

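The picture shows all four containers standing on their pads: pot at (268,246), small at (304,240), middle at (345,233) and large at (384,229). Each is within 2 mm of its pad centre, the yellow pot and stopper have not moved, and the arm is clear. I'll hand in.

```bash
python3 -c "
from cell import sign_off
print(sign_off())"
```

```text
the job is handed in; nothing more can be done
None
```

The job is handed in at about 56 s: all four red-capped containers stand on their pads in order of height from the yellow pot, each measured within about 2 mm of centre, with the yellow pot and stopper unmoved; `sign_off()` gave no verdict.

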